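# Hook out the tray of round mounts

### The arm

A 6-joint arm with a two-finger parallel gripper is mounted at the origin on the work surface. World frame = base frame: x ahead of the robot, y to its left, z up, the work surface at z = 0. Lengths are in m, angles in rad, forces in N, time in s.
With the tool pointing down it reaches from about 0.425 to 0.925 m from the base axis. Payload 12.5 kg.
Tool frame: the origin (TCP) lies on the centre line of the jaws, within the pads' length; the fingertips stand 17 mm ahead of it and the grasp point (between the pads) lies 2 mm behind it; z points along the fingers, y is the line along which they close (so a half turn about z gives the same grasp; the last joint's range is limited). The gripper opens to 85 mm and grips with 20 to 120 N. Pads are 22 mm wide; open, the fingers measure 114 mm over their backs; the gripper's body (76 mm by 85 mm) begins 54 mm behind the grasp point. The pads swing forward as they close: fully open they stand 13 mm farther back than shut.
Start: joints at [-1.261, 0.491, 1.559, -0, 1.092, -0.106], TCP at [0.252, -0.572, 0.219] pointing down, gripper open.
Joint ranges: [-3.1, 3.1], [-0.84, 2.19], [0.05, 2.79], [-1.13, 4.28], [0.06, 2.93], [-2.69, 2.69]. Speed limits (rad/s): [2.22, 2.22, 2.79, 3.14, 3.14, 3.14].

### API

Orientations are given as a unit quaternion [w, x, y, z].
In Python, from workcell import bot, cams gives the robot as it stands. The module is installed in compiled form; this text tells all that it offers.
- The arm moves only by the tool step_arm, never from a script. Its argument "deltas" is a list of rows, each a list of 3 entries, a list of its own where there are three numbers: the turn, a rotation vector about the tool's x, y, z each as a share of 0.08 rad, from -1 to 1, then the shift along the tool's x, y, z each as a share of 0.025 m, from -1 to 1, then the finger opening in mm, from 0 to 85.4. In form: [[[wx, wy, wz], [dx, dy, dz], grip], ...]. A call has 1 to 5 rows; each row shifts and turns the commanded pose from where the row before left it, along the tool's axes as they then stand; what a row does not reach is not made up. A row lasts 1/10 s, in which the tool goes at most 50 mm and 8.59 degrees, less where a joint would pass 70% of its speed; a pose out of reach is approached as far as the arm can. A call with a number of a shift or a turn outside -1 to 1 is refused whole. A call with a gripper value outside its range is refused whole. The fingers move at their own pace and stop on an object; "squeeze" is the grip in N (left out, the last holds). Time passes only in rows, so rows that do not move let the fingers close. It gives the time, the measured TCP pose, the force, the opening and the grip force at its end, in the units of the state.
- bot.observe(): the state, without advancing time (a new reading comes with each control period).
- cams.read_camera(name): name is "side" or "top"; returns (picture, depth): 384x512x3 uint8, red, green, blue; 384x512 float32, m along the optical axis (not along the pixel's ray), 0 where there is no reading.
- cams.camera_info(name): a dict with "fx", "fy", "cx", "cy" (pixels), "extrinsics" (4x4, takes a point from camera to world coordinates). Camera axes: x right, y up, looking along -z (the intrinsics and any distortion apply to the point x, -y, -z); pixel columns grow to the right and rows downward; lengths in m; the calibration is good to about 2 mm. A picture is of the moment at which its call begins. camera_info takes no time and is no camera call.
- bot.sign_off(): hands the job in; it is judged then, once.
The state is a dict: "time_s": time; "joint_pos": joint angles; "joint_velocities": joint speeds; "effort": joint torques, N m; "tool_pos": TCP position; "tool_rot": TCP orientation; "contact_force": force on the tool from outside, world axes, zero at the start; "moment": the same for the moment, N m; "finger_gap": finger opening in m; "grasp_force": force on a finger pad.
Only numpy, scipy, OpenCV 4.12 (cv2) and the standard library are available. Lean on these libraries where they do the work, as an engineer would, in place of code of your own. Each camera call takes 0.05 s, during which the arm holds its last target. There are 200 camera calls.

### The job

Pick up the wooden-handled hook tool by its handle, lower its hook into the pull ring of the grey tray that holds the three round specimen mounts, and drag that tray fully out of its lane in the steel rack onto the open bench. Then lift the hook out of the ring and stand the tool back on the bench on its handle, upright and unhooked. Move the tray with the hook only, keep the gripper off it, and leave the other tray (with two metal bars) where it is.

Things in the scene. Friction and masses are not known exactly. Their poses are not given: they have to be found in the camera images.
- hook_grip (a point): Hook tool, loose, 0.25 kg: upright wooden block handle 90 mm long (x), 30 thick (y; grip here), 48 high (z), standing flat on the bench. This point: handle centre, 24 mm above its underside. A 9 mm dark steel rod leaves the front end 16 mm above this point, runs along +x to x = 130 mm, then turns straight down; its tip ends 20 mm below this point.
- tray: Tray to drag out: grey, 100 x 84 mm, 36 high, 0.45 kg, loose in one of the rack's lanes, with three black round mounts (32 mm, fast in it). At its mouth end a level steel pull ring: hole 35 mm, outside 49, bar 7 thick. Origin: at bench height below the ring's centre; ring mid-plane at z = 22 mm. x points from ring to tray, whose walls are at x = 24 and 124 mm.
- bar_tray: Other tray, to be left alone: same tray, ring, origin and axes, but with two rectangular metal bars in it. Stands in another lane; a plain cardboard box stands in the third.
- rack: Fixed sheet-steel rack, three lanes open above and at the mouth. Origin: at bench height, middle of the mouth line. x points into the lanes (-x is out); they are 195 mm deep, centred at y = -106, 0, 106 mm, 102 mm wide between walls 44 mm high. No floor: trays slide on the bench, which is clear for about 250 mm before the mouth, save for the hook tool.
Not all that is in view belongs to the job. Of the things that look like the part that bears hook_grip, the middle-sized one is meant.

How it is judged:
On the way, in this order (a step that is already met when the one before it is completed fails the run):
1. the hook is lowered into the tray's ring while the tray is still in its lane (x of tray in the frame of hook_grip between 0.112 and 0.148 m and y of tray in the frame of hook_grip between -0.018 and 0.018 m and z of tray in the frame of hook_grip above -0.038 m and x of tray in the frame of rack above 0 m), for 0.1 s.
2. the tray has been dragged fully out of its lane with the hook in its ring (x of tray in the frame of hook_grip between 0.112 and 0.148 m and y of tray in the frame of hook_grip between -0.018 and 0.018 m and z of tray in the frame of hook_grip above -0.038 m and x of tray in the frame of rack below -0.118 m), for 0.1 s.
At the end, for the whole second after the job is handed in: The tray lies flat (10 degrees) and still on the bench, its ring at least 118 mm before the rack's mouth line; the tool stands still and upright (10 degrees), its grip point 24 mm up to within 10 mm, the hook over 22 mm from the ring's centre along the tool's x or y (x of tray in the frame of rack below -0.118 m and height (world z) of tray below 0.01 m and angle between each of tray, hook_grip's own z axis and vertical below 0.17 rad and linear speed of each of tray, hook below 0.02 m/s and not (x of tray in the frame of hook_grip between 0.108 and 0.152 m and y of tray in the frame of hook_grip between -0.022 and 0.022 m) and height (world z) of hook_grip between 0.014 and 0.034 m); the robot touches nothing.
It fails at once if the gripper or arm touches the tray to be dragged (more than 1 N) (contact force between any of the fingers, the arm and tray above 1 N).
It fails at once if the other tray is moved by more than 20 mm (distance of bar_tray from where it was at the start of the episode above 0.02 m).
It also fails if it takes over 43 s, if anything falls off the work surface, if the arm or the gripper's body presses on something with over 40 N, if the wrist force passes 120 N, or if a joint passes its speed limit or range.

## Working session

There is one attempt and no reset: what is moved stays moved. The work goes in short steps, Python scripts to look and compute and a tool call to move; the robot and the scene stay as the last step left them, time stands still between calls to the robot, and variables do not carry over. Pictures are saved under pics/ and viewed, at most 10 in all, crops included, and the job is handed in when it is done.

Besides the shell and the picture viewer there is one more tool, called after "Emit:" as a command line: name --argument value ..., lists and objects as JSON in quotes. step_arm: Moves the arm, as the interface text tells. Shift numbers are shares of 0.025 m and turn numbers shares of 0.08 rad, none past 1 either way. Its arguments: {"type":"object","properties":{"deltas":{"type":"array"},"squeeze":{"type":"number"}},"required":["deltas"]}

```bash
mkdir -p pics; cat > h.py <<'E'
import numpy as np, cv2
from workcell import bot, cams
def grab(n):
    p,d=cams.read_camera(n); i=cams.camera_info(n); np.savez(n+'.npz',p=p,d=d); return p,d,i
def pts(d,i):
    v,u=np.mgrid[:384,:512]; E=np.array(i["extrinsics"])
    c=np.stack([(u-i["cx"])/i["fx"]*d,-(v-i["cy"])/i["fy"]*d,-d],-1)
    return c@E[:3,:3].T+E[:3,3]
E
python3 - <<'E'
from h import *
for n in("top","side"):
    p,d,i=grab(n); print(n,{k:np.round(v,3).tolist() for k,v in i.items()})
    cv2.imwrite(f'pics/{n}0.png',cv2.resize(p[:,:,::-1],(800,600)))
    print((d==0).mean())
print(bot.observe())
E
```

```text
top {'fx': 477.112, 'fy': 477.112, 'cx': 254.724, 'cy': 181.562, 'extrinsics': [[0.008, 0.998, -0.062, 0.355], [-1.0, 0.007, -0.013, -0.184], [-0.012, 0.063, 0.998, 1.502], [0.0, 0.0, 0.0, 1.0]]}
0.004053751627604167
side {'fx': 482.683, 'fy': 482.683, 'cx': 254.374, 'cy': 193.598, 'extrinsics': [[-0.695, 0.514, -0.503, -0.294], [-0.719, -0.483, 0.501, 0.566], [0.015, 0.709, 0.705, 1.124], [0.0, 0.0, 0.0, 1.0]]}
0.003916422526041667
{'time_s': 0.1, 'joint_pos': array([-1.26059003e+00,  4.91499509e-01,  1.55936895e+00, -1.20476511e-05,
        1.09169019e+00, -1.05564493e-01]), 'joint_velocities': array([ 9.18555131e-04,  1.55149553e-05,  5.29031708e-04, -6.18292818e-04,
        3.28353135e-03,  3.33424278e-04]), 'effort': array([ 5.44614726e-03, -6.19443369e+01, -2.62025571e+01,  1.25228161e-05,
        2.87369032e-03, -2.11114855e-05]), 'tool_pos': array([ 0.25241197, -0.57154612,  0.21839277]), 'tool_rot': array([-4.79922683e-04,  9.78468850e-01,  2.06393981e-01, -5.46505591e-05]), 'contact_force': array([-0.5658369 ,  0.22809133,  0.3653688 ]), 'moment': array([-0.04551627,  0.00212311, -0.00674166]), 'grasp_force': 0.0, 'finger_gap': 0.08518488599252508}
```

View pics/top0.png

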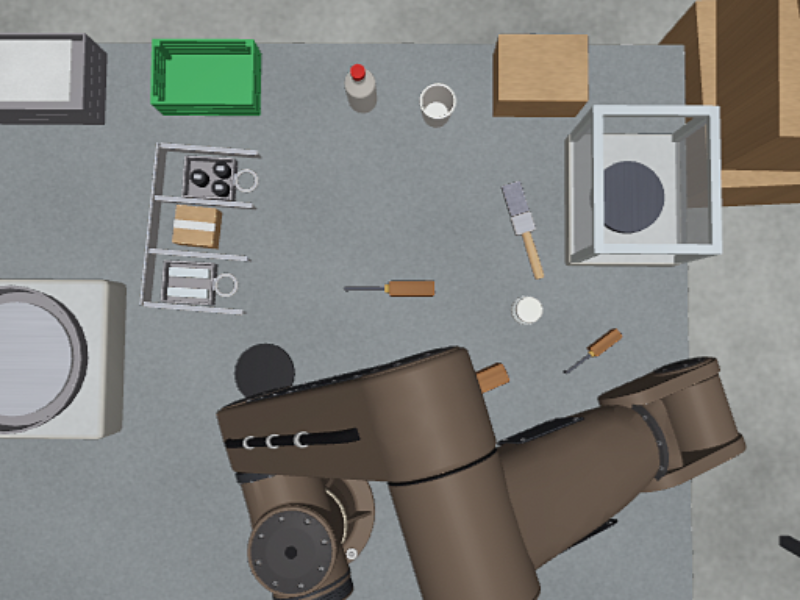

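View pics/side0.png

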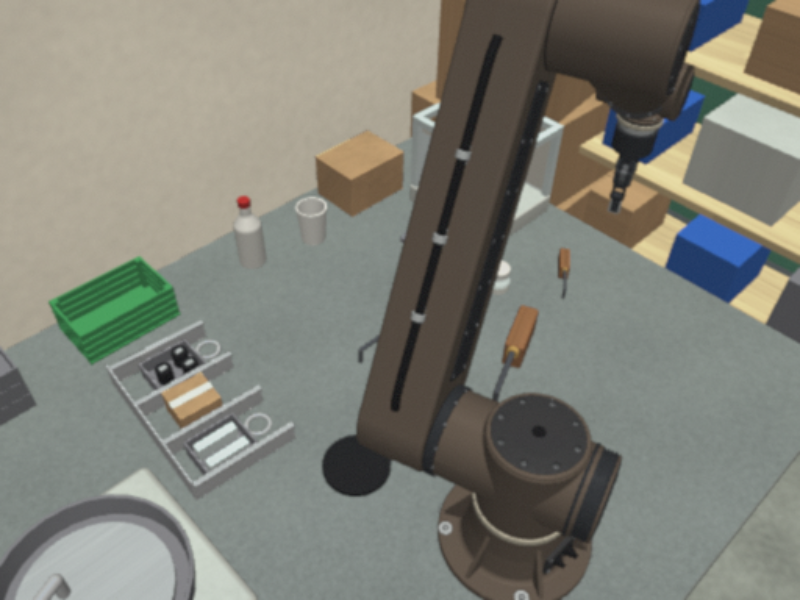

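The top view shows the target tray (three black mounts) in the upper-left lane, with its ring at about (247,181). The bar tray's ring is at about (226,285). Three wooden-handled hooks are visible: at (410,288), a small one at (605,342), and one partly under the arm at (493,377). I'll measure their sizes next.

```bash
cat >> h.py <<'E'
def ray(i,uv,z):
    E=np.array(i["extrinsics"]); uv=np.atleast_2d(uv).astype(float)
    c=np.stack([(uv[:,0]-i["cx"])/i["fx"],-(uv[:,1]-i["cy"])/i["fy"],-np.ones(len(uv))],-1)@E[:3,:3].T
    return E[:3,3]+c*((z-E[2,3])/c[:,2])[:,None]
def handles(p,i,z=.048):
    h=cv2.cvtColor(p,cv2.COLOR_RGB2HSV); m=cv2.inRange(h,(4,110,60),(16,255,255))
    for c in cv2.findContours(m,0,2)[0]:
        if cv2.contourArea(c)<40: continue
        r=cv2.minAreaRect(ray(i,c[:,0],z)[:,:2].astype(np.float32)); b=cv2.boxPoints(r)
        e=max(b[1]-b[0],b[2]-b[1],key=np.linalg.norm)
        print('handle px',c[:,0].mean(0).round(),'c',np.round(r[0],4),'size',np.round(r[1],4),'ang',np.degrees(np.arctan2(e[1],e[0])).round(1))
E
python3 - <<'E'
from h import *
for n,z in(("top",.048),("side",.03)):
    f=np.load(n+'.npz');i=cams.camera_info(n);print(n);handles(f['p'],i,z)
f=np.load('top.npz');p=f['p'];i=cams.camera_info('top');P=pts(f['d'],i)
# handle top depth
s=.64
for q in [(410,288),(605,342),(493,377),(200,178),(190,285),(300,250),(158,230),(225,148)]:
    u,v=int(q[0]*s),int(q[1]*s);print(q,P[v,u].round(3))
# rack walls: top points z .035-.055
m=(abs(P[...,2]-.044)<.012); m[:,:85]=0;m[:,175:]=0;m[:85]=0;m[205:]=0
cv2.imwrite('pics/crop.png',cv2.resize(p[80:210,80:290,::-1],None,fx=3.8,fy=3.8,interpolation=cv2.INTER_CUBIC))
E
```

```text
top
handle px [315. 241.] c [ 0.267  -0.3467] size [0.0406 0.0585] ang -66.5
handle px [385. 219.] c [ 0.3356 -0.5662] size [0.0233 0.0676] ang -53.0
handle px [257. 186.] c [ 0.437  -0.1907] size [0.0275 0.0855] ang -89.6
handle px [133. 148.] c [0.5361 0.2151] size [0.0582 0.1058] ang -50.2
handle px [480. 124.] c [ 0.6256 -0.8735] size [0.0356 0.1507] ang -87.0
handle px [339.  57.] c [ 0.8189 -0.412 ] size [0.211  0.1248] ang 56.5
handle px [440.  24.] c [ 0.907  -0.7214] size [0.2029 0.0728] ang 2.6
handle px [470.  53.] c [ 0.8446 -0.8646] size [0.3527 0.1551] ang 4.3
side
handle px [333. 214.] c [ 0.2573 -0.3249] size [0.0392 0.1603] ang -65.8
handle px [360. 169.] c [ 0.3286 -0.562 ] size [0.017  0.0861] ang -53.1
(410, 288) [ 0.438 -0.188  0.05 ]
(605, 342) [ 0.338 -0.569  0.039]
(493, 377) [ 0.268 -0.348  0.062]
(200, 178) [0.657 0.23  0.042]
(190, 285) [0.444 0.258 0.003]
(300, 250) [0.516 0.034 0.001]
(158, 230) [0.555 0.324 0.004]
(225, 148) [0.727 0.191 0.002]
```

View pics/crop.png

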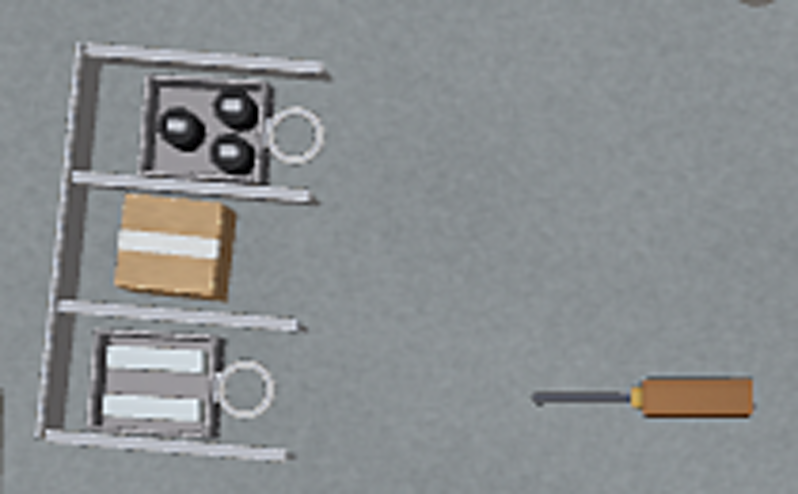

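The crop shows the target ring at crop (295,135). The wall mouth ends are at (325,68), (312,196), (300,325) and (289,456). The middle hook's tip bend is at (540,398) and its handle centre at (697,397).

```bash
python3 - <<'E'
from h import *
i=cams.camera_info('top');f=lambda q,z:ray(i,[(80+a/3.8-.5,80+b/3.8-.5) for a,b in q],z)[:,:2]
w=f([(325,68),(312,196),(300,325),(289,456)],.044);print('walls',w.round(4));
b=f([(82,47),(75,176),(62,305),(45,434)],.044);print('back',b.round(4),np.linalg.norm(b-w,axis=1))
x=(b-w).mean(0);x/=np.linalg.norm(x);print('rack x ang',np.degrees(np.arctan2(x[1],x[0])))
mw=w[0]-w[3];print('mouth ang',np.degrees(np.arctan2(mw[1],mw[0])),np.linalg.norm(mw))
r=f([(295,135),(245,389)],.022);print('rings',r.round(4))
o=w.mean(0);y=np.array([-x[1],x[0]]);print('origin',o.round(4),'rings in rack',[((q-o)@x,(q-o)@y) for q in r])
print('handle',f([(697,397)],.048),'bend',f([(537,398)],.044))
E
```

```text
walls [[0.7059 0.1152]
 [0.6004 0.1237]
 [0.495  0.1313]
 [0.3889 0.1381]]
back [[0.7223 0.315 ]
 [0.6157 0.3177]
 [0.51   0.3253]
 [0.4052 0.3361]] [0.20048105 0.19461893 0.19457201 0.19872592]
rack x ang 85.4087582622665
mouth ang -4.128781667759457 0.31781708520406077
rings [[0.6549 0.1435]
 [0.4441 0.1802]]
origin [0.5475 0.1271] rings in rack [(np.float64(0.0249461096045408), np.float64(-0.1057117899589648)), (np.float64(0.04473515127989449), np.float64(0.10738379963441974))]
handle [[ 0.4386247  -0.19044445]] bend [[ 0.43713292 -0.0614742 ]]
```

Emit:
step_arm --deltas '[[[0, 0, -1], [0, 0, 0], 85], [[0, 0, -1], [0, 0, 0], 85], [[0, 0, -1], [0, 0, 0], 85], [[0, 0, -1], [0, 0, 0], 85], [[0, 0, -1], [0, 0, 0], 85]]' --squeeze 60

```text
time_s: 0.6
tool_pos: [0.2524, -0.5716, 0.2185]
tool_rot: [-0.0, 0.917, 0.398, 0.0]
contact_force: [0.1, 0.1, 0.7]
finger_gap: 0.0853
grasp_force: 0.0
```

Emit:
step_arm --deltas '[[[0, 0, -1], [0, 0, 0], 85], [[0, 0, -1], [0, 0, 0], 85], [[0, 0, -1], [0, 0, 0], 85], [[0, 0, -1], [0, 0, 0], 85], [[0, 0, -1], [0, 0, 0], 85]]'

```text
time_s: 1.1
tool_pos: [0.2524, -0.5716, 0.2185]
tool_rot: [-0.0, 0.82, 0.573, 0.0]
contact_force: [-0.4, 0.5, 1.0]
finger_gap: 0.0848
grasp_force: 0.0
```

Emit:
step_arm --deltas '[[[0, 0, -1], [0, 0, 0], 85], [[0, 0, -1], [0, 0, 0], 85], [[0, 0, -1], [0, 0, 0], 85], [[0, 0, -1], [0, 0, 0], 85], [[0, 0, -0.53], [0, 0, 0], 85]]'

```text
time_s: 1.6
tool_pos: [0.2524, -0.5716, 0.2186]
tool_rot: [-0.0, 0.703, 0.711, 0.0]
contact_force: [0.1, 0.1, -0.7]
finger_gap: 0.0852
grasp_force: 0.0
```

Emit:
step_arm --deltas '[[[0, 0, 0], [1, 0.5, 0], 85], [[0, 0, 0], [1, 0.5, 0], 85], [[0, 0, 0], [1, 0.5, 0], 85], [[0, 0, 0], [1, 0.5, 0], 85], [[0, 0, 0], [1, 0.5, 0], 85]]'

```text
time_s: 2.1
tool_pos: [0.3143, -0.4451, 0.2187]
tool_rot: [-0.0, 0.705, 0.71, 0.0]
contact_force: [-0.3, -0.6, -0.5]
finger_gap: 0.085
grasp_force: 0.0
```

Emit:
step_arm --deltas '[[[0, 0, 0], [1, 0.5, 0.3], 85], [[0, 0, 0], [1, 0.5, 0.3], 85], [[0, 0, 0], [1, 0.5, 0.3], 85], [[0, 0, 0], [1, 0.5, 0.3], 85], [[0, 0, 0], [1, 0.5, 0.3], 85]]'

```text
time_s: 2.6
tool_pos: [0.3759, -0.3197, 0.181]
tool_rot: [-0.0, 0.705, 0.71, 0.0]
contact_force: [0.7, 0.4, 0.3]
finger_gap: 0.0852
grasp_force: 0.0
```

Emit:
step_arm --deltas '[[[0, 0, 0], [1, 0.5, 0.4], 85], [[0, 0, 0], [1, 0.5, 0.4], 85], [[0, 0, 0], [1, 0.5, 0.4], 85], [[0, 0, 0], [1, 0.5, 0.4], 85], [[0, 0, 0], [1, 0.5, 0.4], 85]]'

```text
time_s: 3.1
tool_pos: [0.4375, -0.1943, 0.1309]
tool_rot: [-0.0, 0.705, 0.71, -0.0]
contact_force: [0.3, -0.0, -0.3]
finger_gap: 0.0846
grasp_force: 0.0
```

Emit:
step_arm --deltas '[[[0, 0, 0], [0, 0, 0], 60], [[0, 0, 0], [0, 0, 0], 60], [[0, 0, 0], [0, 0, 0], 60]]'

```text
time_s: 3.4
tool_pos: [0.4371, -0.196, 0.1316]
tool_rot: [0.0, 0.705, 0.71, -0.0]
contact_force: [0.1, 0.2, -0.2]
finger_gap: 0.0601
grasp_force: 0.0
```

```bash
python3 - <<'E'
from h import *
p,d,i=grab("side"); o=bot.observe(); print(o['tool_pos'],o['tool_rot'],o['finger_gap'])
cv2.imwrite('pics/s1.png',cv2.resize(p[100:330,60:400,::-1],None,fx=2.3,fy=2.3,interpolation=cv2.INTER_CUBIC))
handles(p,i,.03)
p,d,i=grab("top"); handles(p,i)
E
```

```text
[ 0.43707609 -0.19610787  0.13164848] [2.79378235e-04 7.04794550e-01 7.09411421e-01 7.88437459e-06] 0.05985342862239378
handle px [332. 215.] c [ 0.2573 -0.3249] size [0.0392 0.1603] ang -65.8
handle px [360. 168.] c [ 0.3286 -0.562 ] size [0.0171 0.0861] ang -53.1
handle px [306. 245.] c [ 0.2553 -0.3207] size [0.0408 0.1156] ang -66.2
handle px [385. 219.] c [ 0.3356 -0.5662] size [0.0233 0.0676] ang -53.0
handle px [135. 148.] c [0.5375 0.2105] size [0.0541 0.0999] ang -45.3
handle px [479. 124.] c [ 0.6257 -0.8735] size [0.0357 0.1507] ang -87.0
handle px [339.  57.] c [ 0.8189 -0.412 ] size [0.211  0.1248] ang 56.5
handle px [440.  25.] c [ 0.907  -0.7214] size [0.2029 0.0728] ang 2.6
handle px [472.  47.] c [ 0.8446 -0.8646] size [0.3527 0.1551] ang 4.3
```

View pics/s1.png

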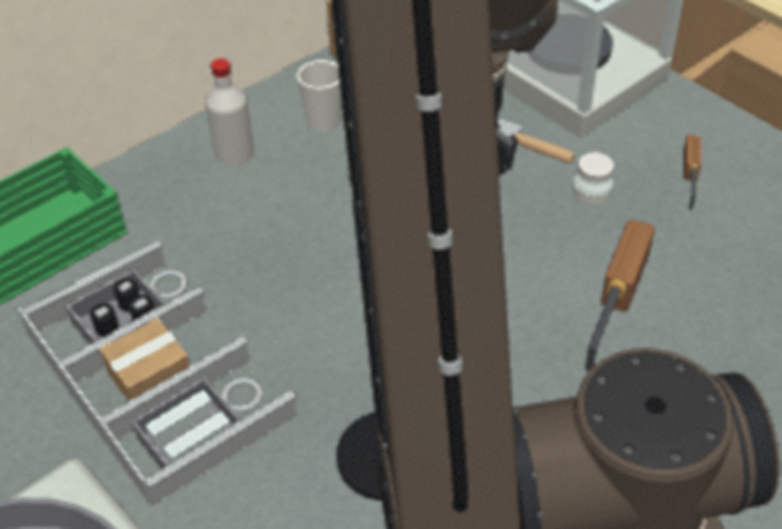

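The side view shows the target hook hidden behind the arm. The larger hook at (630,265) and the smaller one at (693,155) are both clear, so the size ordering is confirmed. Descending.

Emit:
step_arm --deltas '[[[0, 0, 0], [0.2, 0, 0.8], 60], [[0, 0, 0], [0, 0, 0.8], 60], [[0, 0, 0], [0, 0, 0.8], 60], [[0, 0, 0], [0, 0, 0.8], 60], [[0, 0, 0], [0, 0, 0.7], 60]]'

```text
time_s: 4.0
tool_pos: [0.437, -0.1911, 0.0332]
tool_rot: [0.0, 0.705, 0.709, 0.0]
contact_force: [0.6, 0.7, -0.4]
finger_gap: 0.06
grasp_force: 0.0
```

Emit:
step_arm --deltas '[[[0, 0, 0], [0, 0, 0], 60], [[0, 0, 0], [0, 0, 0], 45], [[0, 0, 0], [0, 0, 0], 35], [[0, 0, 0], [0, 0, 0], 26], [[0, 0, 0], [0, 0, 0], 22]]'

```text
time_s: 4.5
tool_pos: [0.4384, -0.1912, 0.0356]
tool_rot: [0.002, 0.704, 0.71, 0.0]
contact_force: [1.2, -0.4, 10.5]
finger_gap: 0.0224
grasp_force: 5.7
```

Emit:
step_arm --deltas '[[[0, 0, 0], [0, 0, 0], 15], [[0, 0, 0], [0, 0, 0], 15], [[0, 0, 0], [0, 0, 0], 15]]'

```text
time_s: 4.8
tool_pos: [0.4373, -0.1909, 0.0358]
tool_rot: [0.001, 0.704, 0.71, 0.0]
contact_force: [-6.7, -1.5, 20.5]
finger_gap: 0.0149
grasp_force: 9.8
```

```bash
python3 - <<'E'
from h import *
a,d,i=grab("side");b,e,j=grab("top"); o=bot.observe(); print(o)
c1=cv2.resize(a[130:300,200:330,::-1],(400,523),interpolation=cv2.INTER_CUBIC);c2=cv2.resize(b[130:260,200:300,::-1],(400,523),interpolation=cv2.INTER_CUBIC)
cv2.imwrite('pics/g.png',np.hstack([c1,c2]))
E
```

```text
{'time_s': 4.9, 'joint_pos': array([-5.49948945e-01,  5.78413583e-01,  2.08417896e+00, -8.75879051e-04,
        4.76762340e-01, -5.56658641e-01]), 'joint_velocities': array([-0.00140053, -0.00073759,  0.00130353, -0.00170422, -0.00156909,
        0.00034024]), 'effort': array([ 2.04490498e+00, -4.42400765e+01, -1.14512748e+01,  5.64653948e-01,
       -1.20709598e+00, -2.41247501e-02]), 'tool_pos': array([ 0.43728253, -0.19089823,  0.03583757]), 'tool_rot': array([1.13520953e-03, 7.04454163e-01, 7.09748575e-01, 6.13538686e-05]), 'contact_force': array([-7.07470017, -1.67425724, 19.7127283 ]), 'moment': array([-0.32396021,  1.19164236, -0.039017  ]), 'grasp_force': 9.839682915480807, 'finger_gap': 0.015319594441446514}
```

View pics/g.png

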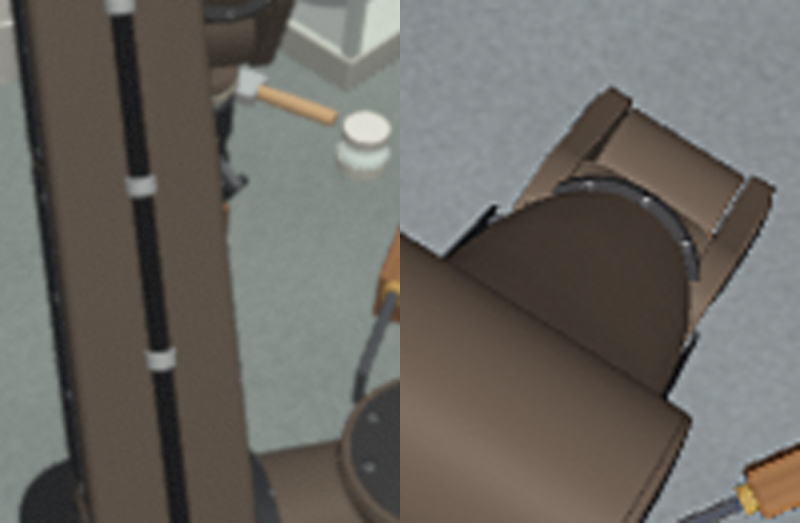

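The side view (left half) shows a finger at about (235,182) and a patch of orange handle at about (225,215). The gap of 15 mm doesn't fit a 30 mm handle, so I'm checking the side depth.

```bash
python3 - <<'E'
from h import *
i=cams.camera_info('side');f=np.load('side.npz');P=pts(f['d'],i);p=f['p'];E=np.linalg.inv(np.array(i['extrinsics']))
def proj(q):
    c=E[:3,:3]@np.array(q)+E[:3,3];return np.round([i['cx']+i['fx']*c[0]/-c[2],i['cy']-i['fy']*c[1]/-c[2]],1)
for q in [(.437,-.19,.024),(.437,-.235,.048),(.437,-.235,0),(.437,-.19,.036),(.42,-.235,.048),(.437,-.145,.048)]: print(q,proj(q))
for cy in range(140,250,6):
    print(cy,[(tuple(P[130+int(cy/3.077),200+int(cx/3.077)].round(3).tolist()),p[130+int(cy/3.077),200+int(cx/3.077)].tolist()) for cx in(224,230,238)])
E
```

```text
(0.437, -0.19, 0.024) [260.6 206.3]
(0.437, -0.235, 0.048) [270.9 194. ]
(0.437, -0.235, 0) [270.3 204.6]
(0.437, -0.19, 0.036) [260.7 203.7]
(0.42, -0.235, 0.048) [274.8 196.8]
(0.437, -0.145, 0.048) [250.3 208.2]
140 [((0.398, -0.192, 0.183), [37, 38, 39]), ((0.524, -0.34, 0.005), [104, 110, 108]), ((0.519, -0.351, 0.002), [130, 138, 133])]
146 [((0.397, -0.192, 0.176), [42, 45, 45]), ((0.524, -0.341, -0.005), [122, 130, 125]), ((0.516, -0.348, -0.004), [129, 137, 133])]
152 [((0.398, -0.193, 0.167), [39, 41, 43]), ((0.518, -0.335, -0.006), [104, 110, 106]), ((0.505, -0.336, 0.002), [129, 137, 132])]
158 [((0.399, -0.195, 0.156), [68, 67, 68]), ((0.394, -0.198, 0.158), [90, 95, 92]), ((0.502, -0.334, -0.004), [129, 137, 133])]
164 [((0.397, -0.193, 0.151), [91, 94, 95]), ((0.5, -0.317, -0.001), [108, 113, 111]), ((0.494, -0.325, -0.002), [128, 137, 133])]
170 [((0.39, -0.186, 0.152), [82, 83, 83]), ((0.389, -0.194, 0.148), [102, 104, 105]), ((0.485, -0.316, 0.001), [128, 136, 131])]
176 [((0.391, -0.187, 0.143), [63, 62, 62]), ((0.382, -0.186, 0.15), [89, 91, 92]), ((0.38, -0.198, 
[... 872 characters left out ...]
((0.439, -0.269, -0.004), [132, 139, 135])]
224 [((0.149, 0.077, 0.448), [82, 71, 61]), ((0.436, -0.251, 0.001), [109, 109, 102]), ((0.432, -0.261, -0.003), [134, 143, 138])]
230 [((0.147, 0.078, 0.444), [82, 70, 61]), ((0.432, -0.247, -0.002), [113, 117, 111]), ((0.427, -0.256, -0.005), [132, 140, 135])]
236 [((0.144, 0.082, 0.444), [86, 76, 67]), ((0.427, -0.242, -0.004), [122, 129, 123]), ((0.421, -0.249, -0.005), [133, 142, 137])]
242 [((0.143, 0.082, 0.439), [85, 76, 67]), ((0.418, -0.233, -0.0), [127, 135, 130]), ((0.412, -0.241, -0.001), [135, 143, 139])]
248 [((0.141, 0.084, 0.436), [86, 77, 68]), ((0.413, -0.227, -0.001), [106, 110, 105]), ((0.406, -0.234, -0.001), [131, 138, 135])]
```

The handle is still standing where I measured it, and the fingers straddle it. The pads may be deflecting on the handle. I'll ease upward a little and keep closing.

Emit:
step_arm --deltas '[[[0, 0, 0], [0, 0, -0.1], 15], [[0, 0, 0], [0, 0, 0], 10], [[0, 0, 0], [0, 0, 0], 5]]' --squeeze 60

```text
time_s: 5.2
tool_pos: [0.4373, -0.1905, 0.0368]
tool_rot: [0.0, 0.704, 0.71, 0.0]
contact_force: [0.5, 0.3, -0.4]
finger_gap: 0.0053
grasp_force: 0.0
```

The fingers closed on nothing, and the force vanished with a 1 mm lift, so they were pressing on top of something. I'll back off and look.

Emit:
step_arm --deltas '[[[0, 0, 0], [0, 0, -1], 5], [[0, 0, 0], [0, 0, -1], 5], [[0, 0, 0], [0, 0, -1], 5], [[0, 0, 0], [-1, 0, -1], 5], [[0, 0, 0], [-1, 0, -1], 5]]'

```text
time_s: 5.7
tool_pos: [0.4375, -0.2405, 0.1626]
tool_rot: [0.0, 0.704, 0.71, 0.0]
contact_force: [-0.2, 0.1, 0.4]
finger_gap: 0.005
grasp_force: 0.0
```

Emit:
step_arm --deltas '[[[0, 0, 0], [-1, 0, 0], 40], [[0, 0, 0], [-1, 0, 0], 40], [[0, 0, 0], [-1, 0, 0], 40], [[0, 0, 0], [-1, 0, 0], 40], [[0, 0, 0], [-1, 0, 0], 40]]'

```text
time_s: 6.2
tool_pos: [0.4383, -0.3663, 0.1613]
tool_rot: [-0.0, 0.704, 0.71, 0.0]
contact_force: [0.3, 0.5, -1.2]
finger_gap: 0.0397
grasp_force: 0.0
```

```bash
python3 - <<'E'
from h import *
a,d,i=grab("side");b,e,j=grab("top"); o=bot.observe(); print(o['tool_pos'],o['finger_gap'],o['time_s'])
handles(b,j)
c1=cv2.resize(a[70:230,200:322,::-1],(400,523),interpolation=cv2.INTER_CUBIC);c2=cv2.resize(b[130:260,200:300,::-1],(400,523),interpolation=cv2.INTER_CUBIC)
cv2.imwrite('pics/g2.png',np.hstack([c1,c2]))
E
```

```text
[ 0.43834078 -0.36774793  0.16109086] 0.03999235648905784 6.3
handle px [385. 219.] c [ 0.3356 -0.5662] size [0.0233 0.0676] ang -53.0
handle px [261. 184.] c [ 0.437  -0.1907] size [0.0275 0.0855] ang -89.6
handle px [133. 148.] c [0.5361 0.2151] size [0.0582 0.1058] ang -50.2
handle px [484. 123.] c [ 0.6256 -0.8735] size [0.0356 0.1507] ang -87.0
handle px [343.  58.] c [ 0.8189 -0.412 ] size [0.211  0.1248] ang 56.5
handle px [441.  27.] c [ 0.907  -0.7214] size [0.2029 0.0728] ang 2.6
handle px [470.  47.] c [ 0.8447 -0.8646] size [0.3525 0.1551] ang 4.3
```

View pics/g2.png

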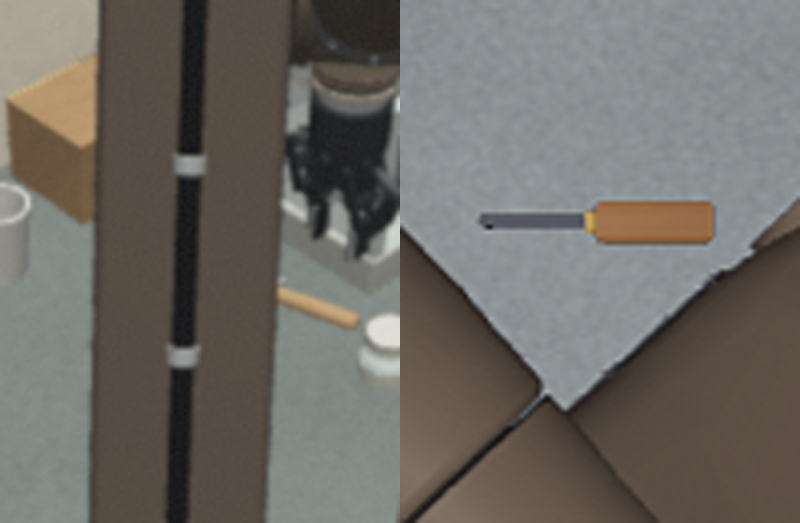

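The tool is unmoved at top-crop (655,222). The fingertips show in the side crop at about (318,235) and (358,255). I'll measure where they are relative to the TCP.

```bash
python3 - <<'E'
from h import *
i=cams.camera_info('side');f=np.load('side.npz');P=pts(f['d'],i);o=bot.observe();t=o['tool_pos']
q=P[85:175,285:345].reshape(-1,3); m=(abs(q-t)<[.1,.1,.2]).all(1)&(q[:,2]>t[2]-.1);q=q[m]
for z in np.arange(t[2]-.04,t[2]+.1,.008):
    s=q[abs(q[:,2]-z)<.004]
    if len(s): print(round(z-t[2],3),len(s),'x',(np.percentile(s[:,0],[2,50,98])-t[0]).round(3),'y',(np.percentile(s[:,1],[2,50,98])-t[1]).round(3))
E
```

```text
0.008 2 x [0.019 0.02  0.021] y [-0.007 -0.001  0.005]
0.016 15 x [-0.031  0.02   0.025] y [-0.008  0.005  0.012]
0.024 25 x [-0.035  0.015  0.024] y [-0.009  0.007  0.015]
0.032 27 x [-0.036 -0.024  0.029] y [-0.01   0.005  0.014]
0.04 29 x [-0.036 -0.022  0.031] y [-0.008  0.006  0.015]
0.048 25 x [-0.037  0.016  0.028] y [-0.009  0.008  0.015]
0.056 34 x [-0.049  0.021  0.046] y [-0.012  0.008  0.016]
0.064 61 x [-0.055 -0.025  0.048] y [-0.01   0.009  0.016]
0.072 49 x [-0.057  0.015  0.052] y [-0.012  0.009  0.015]
0.08 72 x [-0.06  -0.023  0.054] y [-0.014  0.011  0.018]
0.088 62 x [-0.063 -0.01   0.052] y [-0.011  0.011  0.02 ]
0.096 68 x [-0.065  0.001  0.06 ] y [-0.006  0.012  0.02 ]
```

The fingertips are about 8–12 mm *behind* the reported TCP, not 17 mm ahead. That agrees with the contact on the 48 mm handle top at TCP z=0.036. I'll need TCP z near 0, so I'm going back with this correction.

Emit:
step_arm --deltas '[[[0, 0, 0], [1, 0, 0], 60], [[0, 0, 0], [1, 0, 0], 60], [[0, 0, 0], [1, 0, 0], 60], [[0, 0, 0], [1, 0, 0], 60], [[0, 0, 0], [1, 0, 0], 60]]'

```text
time_s: 6.8
tool_pos: [0.4372, -0.2387, 0.1613]
tool_rot: [-0.0, 0.704, 0.71, -0.0]
contact_force: [0.5, 0.0, -0.8]
finger_gap: 0.0599
grasp_force: 0.0
```

Emit:
step_arm --deltas '[[[0, 0, 0], [1, 0, 0], 60], [[0, 0, 0], [1, 0, 0.5], 60], [[0, 0, 0], [0.1, 0, 1], 60], [[0, 0, 0], [0, 0, 1], 60], [[0, 0, 0], [0, 0, 1], 60]]'

```text
time_s: 7.3
tool_pos: [0.437, -0.187, 0.0733]
tool_rot: [0.0, 0.704, 0.71, 0.0]
contact_force: [1.5, 0.1, 0.3]
finger_gap: 0.0603
grasp_force: 0.0
```

Emit:
step_arm --deltas '[[[0, 0, 0], [0, 0, 1], 60], [[0, 0, 0], [0, 0, 0.5], 60], [[0, 0, 0], [0, 0, 0.5], 60], [[0, 0, 0], [0, 0, 0.3], 60], [[0, 0, 0], [0, 0, 0], 60]]'

```text
time_s: 7.8
tool_pos: [0.4367, -0.1873, 0.0158]
tool_rot: [-0.001, 0.704, 0.71, -0.0]
contact_force: [-0.2, -0.4, -1.2]
finger_gap: 0.0604
grasp_force: 0.0
```

Emit:
step_arm --deltas '[[[0, 0, 0], [-0.1, 0, 0.3], 60], [[0, 0, 0], [0, 0, 0.3], 60], [[0, 0, 0], [0, 0, 0], 45], [[0, 0, 0], [0, 0, 0], 36], [[0, 0, 0], [0, 0, 0], 30]]'

```text
time_s: 8.3
tool_pos: [0.4374, -0.1905, 0.0016]
tool_rot: [0.0, 0.705, 0.71, 0.0]
contact_force: [1.1, -0.3, 0.2]
finger_gap: 0.0299
grasp_force: 0.4
```

Emit:
step_arm --deltas '[[[0, 0, 0], [0, 0, 0], 25], [[0, 0, 0], [0, 0, 0], 20], [[0, 0, 0], [0, 0, 0], 20], [[0, 0, 0], [0, 0, 0], 20]]' --squeeze 60

```text
time_s: 8.7
tool_pos: [0.4374, -0.1905, 0.0018]
tool_rot: [0.0, 0.704, 0.71, 0.0]
contact_force: [-0.3, 0.9, 6.4]
finger_gap: 0.0295
grasp_force: 60.1
```

The handle is gripped: 29.5 mm gap at 60 N. Now lift, turn to the rack's heading, and carry it over the ring.

Emit:
step_arm --deltas '[[[0, 0, 0], [0, 0, -0.4], 20], [[0, 0, 0], [0, 0, -0.8], 20], [[0, 0, 0], [0, 0, -0.8], 20], [[0, 0, 0.5], [0, 0, -0.4], 20], [[0, 0, 0.55], [0, 0, 0], 20]]'

```text
time_s: 9.2
tool_pos: [0.4375, -0.1906, 0.0632]
tool_rot: [0.001, 0.734, 0.679, 0.0]
contact_force: [-0.2, 0.8, -3.5]
finger_gap: 0.0294
grasp_force: 59.6
```

Emit:
step_arm --deltas '[[[0, 0, 0], [0.4, 0.35, 0], 20], [[0, 0, 0], [0.8, 0.7, 0], 20], [[0, 0, 0], [0.9, 0.8, 0], 20], [[0, 0, 0], [0.9, 0.8, 0], 20], [[0, 0, 0], [0.9, 0.8, 0], 20]]'

```text
time_s: 9.7
tool_pos: [0.5315, -0.0981, 0.0614]
tool_rot: [-0.0, 0.733, 0.68, -0.0]
contact_force: [0.6, -1.0, -2.1]
finger_gap: 0.0293
grasp_force: 59.6
```

Emit:
step_arm --deltas '[[[0, 0, 0], [0.9, 0.8, 0], 20], [[0, 0, 0], [0.9, 0.8, 0], 20], [[0, 0, 0], [0.9, 0.8, 0], 20], [[0, 0, 0], [0.8, 0.7, 0], 20], [[0, 0, 0], [0.7, 0.6, 0], 20]]'

```text
time_s: 10.2
tool_pos: [0.6316, -0.0, 0.0611]
tool_rot: [-0.0, 0.733, 0.68, -0.0]
contact_force: [-0.5, -0.9, -2.2]
finger_gap: 0.0293
grasp_force: 59.6
```

Emit:
step_arm --deltas '[[[0, 0, 0], [0.6, 0.4, 0], 20], [[0, 0, 0], [0, 0, 0], 20], [[0, 0, 0], [0, 0, 0], 20], [[0, 0, 0], [0, 0, 0], 20]]'

```text
time_s: 10.6
tool_pos: [0.6414, 0.0119, 0.0612]
tool_rot: [-0.0, 0.734, 0.68, -0.0]
contact_force: [0.8, 0.8, -2.6]
finger_gap: 0.0294
grasp_force: 59.7
```

```bash
python3 - <<'E'
from h import *
a,d,i=grab("side");b,e,j=grab("top"); o=bot.observe(); print(o['tool_pos'],o['tool_rot'],o['finger_gap'],o['grasp_force'],o['time_s'])
c1=cv2.resize(a[200:300,50:150,::-1],(400,400),interpolation=cv2.INTER_CUBIC);c2=cv2.resize(b[80:180,110:210,::-1],(400,400),interpolation=cv2.INTER_CUBIC)
cv2.imwrite('pics/r.png',np.hstack([c1,c2]))
E
```

```text
[0.64158161 0.01152266 0.06142938] [-1.05049516e-04  7.33825931e-01  6.79337511e-01 -1.92411699e-04] 0.02930730833023547 59.7062748670578 10.7
```

View pics/r.png

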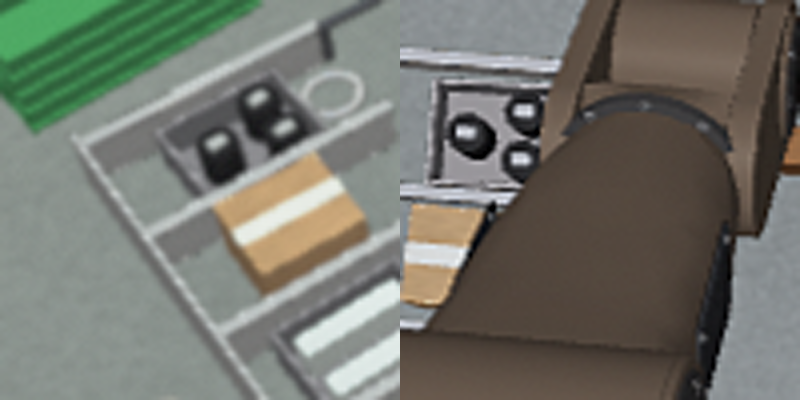

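The side crop (left half) shows the hook's vertical leg with its tip at (328,56), just above and behind the ring centred at (333,94). I'll compare the two by ray-casting.

```bash
python3 - <<'E'
from h import *
i=cams.camera_info('side')
g=lambda a,b,z:ray(i,[(50+a/4-.5,200+b/4-.5)],z)[0].round(4)
r=g(333,94,.022);t=g(327,56,.0636);print('ring',r,'tip',t)
t0=np.array([.6416,.0115])+.13*np.array([.0767,.997]);print('tip pred',t0)
x=np.array([.0767,.997]);y=np.array([.997,-.0767])
for n,R,T in(('side',r[:2],t[:2]),('top',np.array([.6549,.1435]),t0)):
    e=R-T;print(n,'need tool x,y (units)',(e@x/.025).round(2),(e@y/.025).round(2))
E
```

```text
ring [0.6547 0.1409 0.022 ] tip [0.6538 0.1388 0.0636]
tip pred [0.651571 0.14111 ]
side need tool x,y (units) 0.09 0.03
top need tool x,y (units) 0.11 0.13
```

Within 3 mm. Lowering to tip z≈8 mm.

Emit:
step_arm --deltas '[[[0, 0, 0], [0.1, 0.08, 0.3], 20], [[0, 0, 0], [0, 0, 0.6], 20], [[0, 0, 0], [0, 0, 0.4], 20], [[0, 0, 0], [0, 0, 0.3], 20], [[0, 0, 0], [0, 0, 0.2], 20]]'

```text
time_s: 11.2
tool_pos: [0.6438, 0.0143, 0.015]
tool_rot: [-0.0, 0.734, 0.679, -0.001]
contact_force: [0.1, -0.3, -3.2]
finger_gap: 0.0291
grasp_force: 59.7
```

Emit:
step_arm --deltas '[[[0, 0, 0], [0, 0, 0.2], 20], [[0, 0, 0], [0, 0, 0.2], 20], [[0, 0, 0], [0, 0, 0], 20], [[0, 0, 0], [0, 0, 0], 20]]'

```text
time_s: 11.6
tool_pos: [0.6443, 0.0144, 0.0065]
tool_rot: [0.0, 0.734, 0.68, 0.0]
contact_force: [-0.4, -0.1, -2.4]
finger_gap: 0.0296
grasp_force: 59.7
```

Emit:
step_arm --deltas '[[[0, 0, 0], [-0.2, 0, 0], 20], [[0, 0, 0], [-0.2, 0, 0], 20], [[0, 0, 0], [-0.2, 0, 0], 20], [[0, 0, 0], [-0.3, 0, 0], 20], [[0, 0, 0], [-0.3, 0, 0], 20]]'

```text
time_s: 12.1
tool_pos: [0.6419, -0.0161, 0.0065]
tool_rot: [0.0, 0.734, 0.679, 0.0]
contact_force: [-0.4, 3.1, -2.0]
finger_gap: 0.0293
grasp_force: 59.7
```

Emit:
step_arm --deltas '[[[0, 0, 0], [-0.4, 0, 0], 20], [[0, 0, 0], [-0.4, 0, 0], 20], [[0, 0, 0], [-0.4, 0, 0], 20], [[0, 0, 0], [-0.4, 0, 0], 20], [[0, 0, 0], [-0.4, 0, 0], 20]]'

```text
time_s: 12.6
tool_pos: [0.6379, -0.0664, 0.0064]
tool_rot: [-0.0, 0.734, 0.679, -0.0]
contact_force: [1.2, 3.0, -2.1]
finger_gap: 0.0294
grasp_force: 59.7
```

Emit:
step_arm --deltas '[[[0, 0, 0], [-0.4, 0, 0], 20], [[0, 0, 0], [-0.4, 0, 0], 20], [[0, 0, 0], [-0.4, 0, 0], 20], [[0, 0, 0], [-0.4, 0, 0], 20], [[0, 0, 0], [-0.4, 0, 0], 20]]'

```text
time_s: 13.1
tool_pos: [0.6341, -0.1161, 0.0064]
tool_rot: [0.0, 0.734, 0.68, -0.0]
contact_force: [0.2, 3.3, -1.0]
finger_gap: 0.0286
grasp_force: 59.7
```

Emit:
step_arm --deltas '[[[0, 0, 0], [-0.4, 0, 0], 20], [[0, 0, 0], [-0.4, 0, 0], 20], [[0, 0, 0], [-0.4, 0, 0], 20], [[0, 0, 0], [-0.3, 0, 0], 20], [[0, 0, 0], [-0.2, 0, 0], 20]]'

```text
time_s: 13.6
tool_pos: [0.6309, -0.1584, 0.0064]
tool_rot: [0.0, 0.734, 0.679, -0.0]
contact_force: [-0.2, 2.2, -1.3]
finger_gap: 0.0291
grasp_force: 59.7
```

Emit:
step_arm --deltas '[[[0, 0, 0], [-0.1, 0, 0], 20], [[0, 0, 0], [0, 0, 0], 20], [[0, 0, 0], [0, 0, 0], 20]]'

```text
time_s: 13.9
tool_pos: [0.6309, -0.1602, 0.0064]
tool_rot: [0.0, 0.734, 0.68, -0.0]
contact_force: [-0.2, -0.4, -2.8]
finger_gap: 0.0292
grasp_force: 59.7
```

```bash
python3 - <<'E'
from h import *
a,d,i=grab("side");b,e,j=grab("top"); o=bot.observe(); print(o['tool_pos'],o['tool_rot'],o['finger_gap'],o['grasp_force'],o['time_s'])
c1=cv2.resize(a[180:300,50:220,::-1],(400,282),interpolation=cv2.INTER_CUBIC);c2=cv2.resize(b[80:200,110:280,::-1],(400,282),interpolation=cv2.INTER_CUBIC)
cv2.imwrite('pics/r2.png',np.hstack([c1,c2]))
E
```

```text
[ 0.63082174 -0.16003511  0.00637495] [ 1.22784216e-04  7.33525391e-01  6.79662031e-01 -9.32196632e-05] 0.029412822308059083 59.7073495388031 14.0
```

View pics/r2.png

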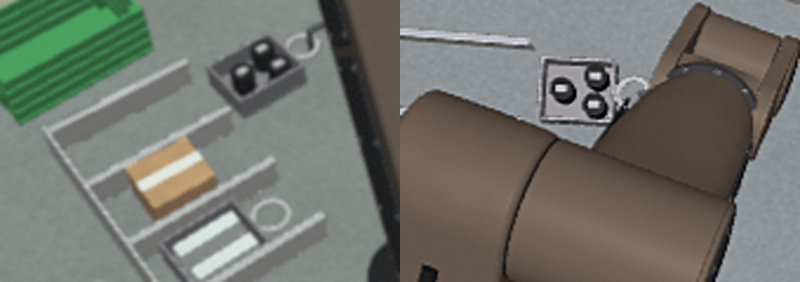

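The tray is fully out of its lane, with the hook in its ring at side-crop (303,44). The bar tray is unmoved. Next: slack off 7 mm, lift out, back away 70 mm and set down.

Emit:
step_arm --deltas '[[[0, 0, 0], [0.3, 0, 0], 20], [[0, 0, 0], [0, 0, -0.3], 20], [[0, 0, 0], [0, 0, -0.6], 20], [[0, 0, 0], [0, 0, -0.6], 20], [[0, 0, 0], [0, 0, -0.5], 20]]'

```text
time_s: 14.5
tool_pos: [0.6318, -0.1528, 0.0586]
tool_rot: [0.001, 0.734, 0.68, 0.0]
contact_force: [0.1, -0.6, -2.4]
finger_gap: 0.0294
grasp_force: 59.7
```

Emit:
step_arm --deltas '[[[0, 0, 0], [0, 0, 0], 20], [[0, 0, 0], [-0.6, 0, 0], 20], [[0, 0, 0], [-0.8, 0, 0], 20], [[0, 0, 0], [-0.8, 0, 0], 20], [[0, 0, 0], [-0.7, 0, 0], 20]]'

```text
time_s: 15.0
tool_pos: [0.6253, -0.2275, 0.0558]
tool_rot: [-0.0, 0.734, 0.679, -0.0]
contact_force: [-0.2, 0.7, -2.5]
finger_gap: 0.0294
grasp_force: 59.7
```

Emit:
step_arm --deltas '[[[0, 0, 0], [0, 0, 0.5], 20], [[0, 0, 0], [0, 0, 0.7], 20], [[0, 0, 0], [0, 0, 0.5], 20], [[0, 0, 0], [0, 0, 0.3], 20], [[0, 0, 0], [0, 0, 0.1], 20]]'

```text
time_s: 15.5
tool_pos: [0.6254, -0.2247, 0.0027]
tool_rot: [-0.001, 0.734, 0.68, -0.0]
contact_force: [0.6, 0.4, -1.4]
finger_gap: 0.0292
grasp_force: 59.7
```

Emit:
step_arm --deltas '[[[0, 0, 0], [0, 0, 0.06], 20], [[0, 0, 0], [0, 0, 0], 20]]'

```text
time_s: 15.7
tool_pos: [0.6261, -0.2249, 0.0027]
tool_rot: [0.0, 0.734, 0.68, 0.0]
contact_force: [-0.2, 0.9, -2.6]
finger_gap: 0.0292
grasp_force: 59.7
```

Emit:
step_arm --deltas '[[[0, 0, 0], [0, 0, 0.06], 20], [[0, 0, 0], [0, 0, 0], 20], [[0, 0, 0], [0, 0, 0], 20]]'

```text
time_s: 16.0
tool_pos: [0.6262, -0.225, 0.0018]
tool_rot: [0.001, 0.734, 0.68, 0.0]
contact_force: [-0.9, 0.6, 5.6]
finger_gap: 0.0292
grasp_force: 60.7
```

Emit:
step_arm --deltas '[[[0, 0, 0], [0, 0, 0], 31], [[0, 0, 0], [0, 0, 0], 36], [[0, 0, 0], [0, 0, 0], 45], [[0, 0, 0], [0, 0, 0], 60], [[0, 0, 0], [0, 0, 0], 60]]'

```text
time_s: 16.5
tool_pos: [0.6258, -0.225, 0.0008]
tool_rot: [-0.0, 0.734, 0.68, -0.0]
contact_force: [-0.5, -0.4, -0.1]
finger_gap: 0.0599
grasp_force: 0.0
```

Emit:
step_arm --deltas '[[[0, 0, 0], [0, 0, -0.5], 60], [[0, 0, 0], [0, 0, -1], 60], [[0, 0, 0], [0, 0, -1], 60], [[0, 0, 0], [0, 0, -1], 60], [[0, 0, 0], [0, 0, -1], 60]]'

```text
time_s: 17.0
tool_pos: [0.6258, -0.2249, 0.1154]
tool_rot: [0.0, 0.734, 0.68, 0.0]
contact_force: [0.1, -0.4, 0.5]
finger_gap: 0.0602
grasp_force: 0.0
```

Emit:
step_arm --deltas '[[[0, 0, 0], [-1, 0, 0], 60], [[0, 0, 0], [-1, 0, 0], 60], [[0, 0, 0], [-1, 0, 0], 60], [[0, 0, 0], [-1, 0, 0], 60], [[0, 0, 0], [-1, 0, 0], 60]]'

```text
time_s: 17.5
tool_pos: [0.6161, -0.3506, 0.1145]
tool_rot: [0.0, 0.734, 0.68, 0.0]
contact_force: [-0.1, 0.6, 0.3]
finger_gap: 0.0603
grasp_force: 0.0
```

Emit:
step_arm --deltas '[[[0, 0, 0], [-1, 0, 0], 60], [[0, 0, 0], [-1, 0, 0], 60], [[0, 0, 0], [-1, 0, 0], 60], [[0, 0, 0], [-1, 0, 0], 60], [[0, 0, 0], [0, 0, 0], 60]]'

```text
time_s: 18.0
tool_pos: [0.6078, -0.4522, 0.1141]
tool_rot: [0.001, 0.735, 0.679, -0.0]
contact_force: [-1.1, 0.6, -0.2]
finger_gap: 0.0602
grasp_force: 0.0
```

```bash
python3 - <<'E'
from h import *
b,e,j=grab("top"); o=bot.observe(); print(o['tool_pos'],o['time_s']); handles(b,j)
P=pts(e,j)
cv2.imwrite('pics/f.png',cv2.resize(b[80:210,80:290,::-1],None,fx=3.8,fy=3.8,interpolation=cv2.INTER_CUBIC))
E
```

```text
[ 0.60805952 -0.4504924   0.1139683 ] 18.05
handle px [319. 244.] c [ 0.2539 -0.3598] size [0.019  0.0556] ang -42.4
handle px [387. 219.] c [ 0.3369 -0.5678] size [0.0233 0.0634] ang -53.0
handle px [133. 149.] c [0.5361 0.2151] size [0.0582 0.1058] ang -50.2
handle px [274. 125.] c [ 0.6199 -0.225 ] size [0.0888 0.034 ] ang 85.5
handle px [482. 124.] c [ 0.6256 -0.8735] size [0.0356 0.1507] ang -86.9
handle px [345.  59.] c [ 0.8189 -0.412 ] size [0.211  0.1248] ang 56.5
handle px [441.  25.] c [ 0.907  -0.7214] size [0.2029 0.0728] ang 2.6
handle px [470.  49.] c [ 0.8446 -0.8646] size [0.3527 0.1551] ang 4.3
```

View pics/f.png

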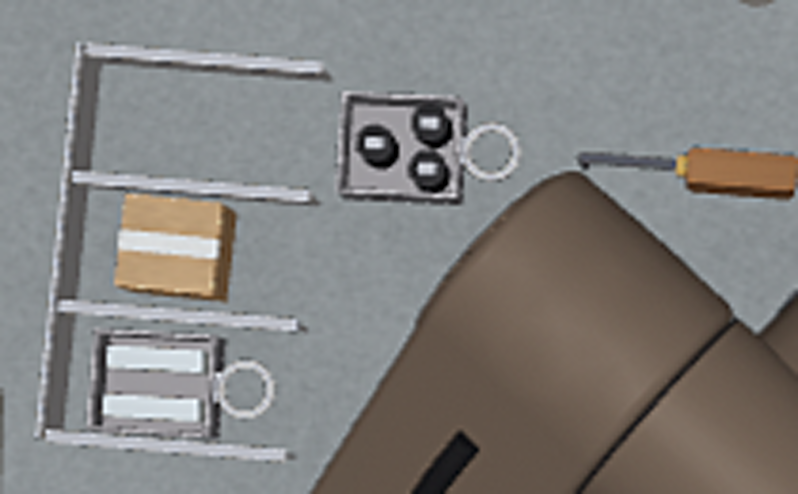

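The final view shows the ring at crop (490,152), about 132 mm before the mouth line. The hook tip at (583,160) is about 75 mm clear of it, the tool is upright, the bar tray hasn't moved, and the gripper is clear.

```bash
python3 - <<'E'
from h import *
r=ray(cams.camera_info('top'),[(80+490/3.8-.5,80+152/3.8-.5)],.022)[0,:2];x=(r-np.array([.5475,.1271]))@np.array([.08,.9968]);print(x)
if x<-.122: print(bot.sign_off())
E
```

```text
-0.1373916037859759
the job is handed in; nothing more can be done
None
```

I hooked the tray with the three mounts and dragged it out (its ring is about 137 mm before the rack's mouth), stood the tool back upright and unhooked, and handed the job in at about 18 s; no verdict came back.

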